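# Shut and pin the sliding lid of the bronze-key case

### The arm

A 6-joint arm with a two-finger parallel gripper is mounted at the origin on the work surface. World frame = base frame: x ahead of the robot, y to its left, z up, the work surface at z = 0. Lengths are in m, angles in rad, forces in N, time in s.
With the tool pointing down it reaches from about 0.3 to 0.75 m from the base axis. Payload 8.5 kg.
Tool frame: the origin (TCP) lies at the very end of the fingers, on their centre line; the grasp point (between the pads) lies 19 mm behind it; z points along the fingers, y is the line along which they close (so a half turn about z gives the same grasp; the last joint's range is limited). The gripper opens to 85 mm and grips with 20 to 120 N. Pads are 22 mm wide; open, the fingers measure 114 mm over their backs; the gripper's body (76 mm by 85 mm) begins 54 mm behind the grasp point. The pads swing forward as they close: fully open they stand 13 mm farther back than shut.
Start: joints at [1.112, 0.381, 1.297, -0, 1.464, -0.215], TCP at [0.133, 0.534, 0.231] pointing down, gripper open.
Joint ranges: [-3.11, 3.11], [-0.89, 2.33], [0.22, 2.48], [-1.42, 4.56], [0.17, 2.85], [-2.88, 2.88]. Speed limits (rad/s): [2.39, 2.39, 3.14, 3.14, 3.14, 3.14].

### API

Orientations are given as a 3x3 rotation matrix whose columns are the frame's x, y, z axes.
In Python, from station import * gives the robot as it stands.
- The arm moves only by the shell command python3 -m creep 'ROWS'. ROWS is JSON, one flat list of numbers, 7 for each row, row after row: the shift along the tool's x, y, z normalised to -1 to 1, where 1 is 0.25 m, then the turn, a rotation vector about the tool's x, y, z normalised to -1 to 1, where 1 is 360 degrees, then the opening, from 0 (shut) to 1 (fully open). In form: [x, y, z, wx, wy, wz, fingers, x, y, z, wx, wy, wz, fingers, ...]. A call has 1 to 5 rows; each row shifts and turns the commanded pose from where the row before left it, along the tool's axes as they then stand; what a row does not reach is not made up. A row lasts 1/8 s, in which the tool goes at most 62.5 mm and 10.7 degrees, less where a joint would pass 70% of its speed; a pose out of reach is approached as far as the arm can. A call with a number of a shift or a turn outside -1 to 1 is refused whole. A call with a gripper value outside its range is refused whole. The fingers move at their own pace and stop on an object; the grip force is fixed at half the most. Time passes only in rows, so rows that do not move let the fingers close. It gives the time, the measured TCP pose, the force, the opening and the grip force at its end, in the units of the state.
- get_obs(): the state, without advancing time (a new reading comes with each control period).
- snapshot(name): name is "side" or "top" or "wrist"; returns the picture (480x640x3 uint8, red, green, blue); there is no depth.
- get_calibration(name): a dict with "camera_matrix" (3x3 intrinsics, pixels), "R" (3x3) and "t" (3): a world point X has camera coordinates R X + t; the wrist camera has in their place "mount" (4x4, takes a point from camera to tool coordinates, whose origin is the TCP and whose axes are the flange's). Camera axes: x right, y down, z forward; pixel columns grow to the right and rows downward; lengths in m; the calibration is good to about 2 mm. A picture is of the moment at which its call begins: read the wrist's pose just before it. get_calibration takes no time and is no camera call.
- finish_job(): hands the job in; it is judged then, once.
The state is a dict: "clock": time; "joints": joint angles; "dq": joint speeds; "tau": joint torques, N m; "position": TCP position; "eef_rot": TCP orientation; "wrist_force": force on the tool from outside, world axes, zero at the start; "moment": the same for the moment, N m; "width": finger opening in m; "gripper_force": force on a finger pad.
Only numpy, scipy, OpenCV 4.12 (cv2) and the standard library are available. Lean on these libraries where they do the work, as an engineer would, in place of code of your own. Each camera call takes 0.05 s, during which the arm holds its last target. There are 200 camera calls.

### The job

Slide the lid of the sloping teak key case fully shut. Then take the flat-winged T-toggle out of its rest, pass its crossbar down through the slot in the lid and the keeper plate below until the collar sits flush on the lid, turn it a quarter turn so it holds, and let go. Leave the round-knobbed plug and the other loose things on the ledge where they are.

Things in the scene. Friction and masses are not known exactly. Their poses are not given: they have to be found in the camera images.
- case: Fixed teak key case, 390 mm wide, its top sloping 25 degrees from level: low edge (60 mm high) towards the robot, back edge 150 mm high, 220 mm up the slope. Heading varies. Origin under its base. Guide strips 12 mm high run along the slope's upper and lower edges, 104 mm either side of the slot centre.
- keeper: Fixed brass keeper plate in the case's sloped top, 8 mm thick. Origin: slot centre on its upper face. Axes: x up the slope, y along the lid's travel (towards open), z square out of the slope, 25 degrees from vertical, leaning to the robot. Slot along x: 62 x 17 mm, widened at its middle to a 25 x 25 mm square. Free space under it: 30 mm deep, 34 mm around the axis.
- lid (a joint): Travel in m of the sliding teak lid: 0 = fully shut at its stop (its slot then exactly over the keeper's), up to 0.165 open towards keeper +y. About 2 N of friction; stays where left. Lid 8 mm thick, its upper face 9 mm above the keeper's and parallel to it; its slot has the same shape as the keeper's, 1 mm larger on each side.
- lid_pull (a point): Centre of the lid's pull, a dark wooden ridge standing square on the lid: 70 mm long (keeper x), 16 mm wide (keeper y), 30 mm high; this point is 15 mm above the lid's upper face. It is 105 mm from the lid's slot towards keeper +y and moves with the lid.
- toggle: T-toggle, brass with flat teak wing, 87 mm tall, about 0.25 kg, upright in a rest. Origin: on its axis at the underside of its round collar (48 mm diameter, 8 mm thick). z up the axis to the wing, x along wing and crossbar. Wing 50 mm long (x), 14 mm thick (y), from 8 to 53 mm above the origin. Below the collar a 20 mm diameter shaft leads to the crossbar.
- toggle_bar (a point): Centre of the toggle's crossbar, 28 mm below the toggle's origin: a round bar along toggle x, 12 mm diameter, 56 mm long. With the collar on the shut lid the bar's top is 5 mm below the keeper plate and it can turn either way, with no stop at the quarter turn.
- rest_a: The toggle's rest: fixed open wooden block 88 x 52 mm, 46 mm high, origin under its centre. The collar lies on its rim, the bar hangs in its pocket (64 x 28 mm, long side along x); the toggle lifts straight out. The plug stands in an equal rest; which rest stands where varies.
- plug: Bystander: a similar plug with a round knob (36 mm diameter, 45 mm tall) and no crossbar, standing in the other rest. Origin at the underside of its collar, z up. To be left alone.
- mallet: Bystander: carved wooden mallet lying on the ledge, 240 mm long, up to 56 mm thick. Origin on the ledge below it, x along the handle to the head.
- gauge: Bystander: brass rod gauge with square ends, 158 mm long, 18 mm high, lying on the ledge. Origin under its middle, x along it.
- stone: Bystander: jade-green polishing stone, 90 x 50 x 25 mm, flat on the ledge. Origin under its centre.
- key: Bystander: loose bronze key, 120 x 36 x 9 mm, flat on the ledge. Origin under its centre.
- tin: Bystander: closed metal tin, 64 mm diameter, 70 mm high, upright. Origin under its centre.
Not all that is in view belongs to the job. Leave any purple or turquoise look-alike of the toggle alone.

How it is judged:
On the way, in this order (a step that is already met when the one before it is completed fails the run):
1. the lid is fully shut (value of joint lid below 0.004 m), for 0.2 s.
2. the toggle's crossbar has passed through lid and keeper (value of joint lid below 0.004 m and z of toggle_bar in the frame of keeper below -0.0145 m and x of toggle in the frame of keeper between -0.007 and 0.007 m and y of toggle in the frame of keeper between -0.007 and 0.007 m), for 0.1 s.
At the end, for the whole second after the job is handed in: Lid shut within 4 mm; toggle at rest in the slot, within 7 mm of its centre and 0.12 rad of square to the slope, collar flush on the lid (within 3.5 mm), crossbar below the keeper plate and turned across the slot, within 0.35 rad of a quarter turn (all of step 2 and angle between the x axis of toggle and the y axis of keeper, either way round below 0.35 rad and angle between the z axis of toggle and the z axis of keeper, either way round below 0.12 rad and z of toggle in the frame of keeper between 0.005 and 0.0125 m and linear speed of toggle below 0.02 m/s and angular speed of toggle below 0.2 rad/s); the robot touches nothing.
It fails at once if a bystander (plug, mallet, gauge, stone, key or tin) is moved more than 25 mm (distance of any of mallet, gauge, stone, key, tin, plug from where it was at the start of the episode above 0.025 m).
It also fails if it takes over 67 s, if anything falls off the work surface, if the arm or the gripper's body presses on something with over 40 N, if the wrist force passes 120 N, or if a joint passes its speed limit or range.

## Working session

There is one attempt and no reset: what is moved stays moved. The work goes in short steps, Python scripts to look and compute and a shell command to move; the robot and the scene stay as the last step left them, time stands still between calls to the robot, and variables do not carry over. Pictures are saved under pics/ and viewed, at most 10 in all, crops included, and the job is handed in when it is done.

```bash
mkdir -p pics; ls; python3 - <<'E'
from station import *
import cv2
o=get_obs();print(o['clock'],o['position'],o['eef_rot'],o['width'])
for n in ("top","side","wrist"):
    cv2.imwrite(f"pics/{n}0.png",snapshot(n)[:,:,::-1]); print(n,get_calibration(n))
E
```

```text
pics
0.0 [0.13261438 0.53346152 0.23072471] [[-9.70432073e-01  2.41373515e-01 -6.46925830e-04]
 [ 2.41374174e-01  9.70431268e-01 -1.28893926e-03]
 [ 3.16681255e-04 -1.40697918e-03 -9.99998960e-01]] 0.08518099786876143
top {'camera_matrix': array([[450.33761619,   0.        , 313.25721324],
       [  0.        , 450.33761619, 237.97437593],
       [  0.        ,   0.        ,   1.        ]]), 'R': array([[-0.01219245, -0.99976046,  0.01817618],
       [-0.99108863,  0.00967136, -0.13285252],
       [ 0.13264491, -0.019634  , -0.99096914]]), 't': array([-0.02006932,  0.54559036,  1.28674772])}
side {'camera_matrix': array([[509.52864938,   0.        , 317.91477771],
       [  0.        , 509.52864938, 232.12788136],
       [  0.        ,   0.        ,   1.        ]]), 'R': array([[ 0.90451162, -0.42644707, -0.00127441],
       [-0.28441058, -0.6010143 , -0.74692198],
       [ 0.31775675,  0.67596206, -0.66491047]]), 't': array([-0.48372339,  0.24140971,  1.02010053])}
wrist {'camera_matrix': array([[367.27033566,   0.        , 321.0728456 ],
       [  0.        , 367.27033566, 243.03060942],
       [  0.        ,   0.        ,   1.        ]]), 'mount': array([[-7.30752231e-04, -9.50149196e-01, -3.11794760e-01,
         7.99979157e-02],
       [ 9.99999646e-01, -8.24518759e-04,  1.68905543e-04,
         4.01098427e-05],
       [-4.17566094e-04, -3.11794526e-01,  9.50149462e-01,
        -1.42952174e-01],
       [ 0.00000000e+00,  0.00000000e+00,  0.00000000e+00,
         1.00000000e+00]])}
```

View pics/top0.png

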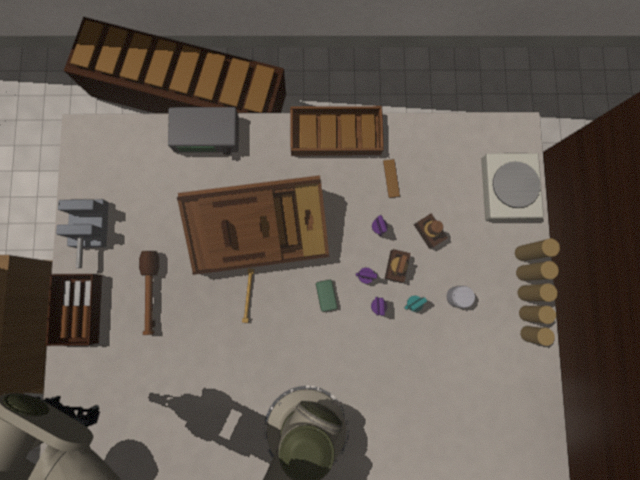

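View pics/side0.png

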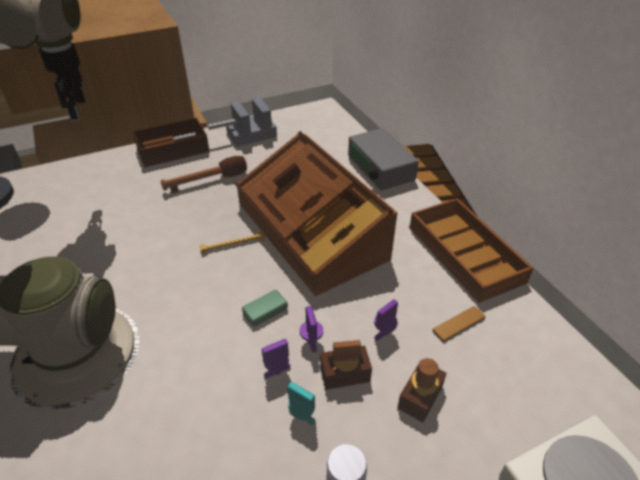

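Candidates for the toggle in the top view:
- Flat teak wing in a rest at (398,264), which fits the description.
- Round-knobbed plug at (432,230).
- Purple look-alikes at (380,226), (367,275) and (379,306).
- Turquoise look-alike at (416,302).

I choose (398,264) and check it in a close crop. The keeper slot is near (308,217), the lid slot near (265,226) and the pull near (230,233).

```bash
python3 - <<'E'
import cv2,numpy as np
t=cv2.imread("pics/top0.png");s=cv2.imread("pics/side0.png")
a=cv2.resize(t[170:280,170:330],(800,550),interpolation=cv2.INTER_CUBIC)
cv2.imwrite("pics/c1.png",a)
b=cv2.resize(t[235:295,360:440],(400,300),interpolation=cv2.INTER_CUBIC)
c=cv2.resize(s[320:400,300:400],(400,320),interpolation=cv2.INTER_CUBIC)[:300]
d=cv2.resize(s[130:290,230:400],(638,600),interpolation=cv2.INTER_CUBIC)
cv2.imwrite("pics/c2.png",np.hstack([b,c]))
E
```

```text
(no output)
```

View pics/c1.png

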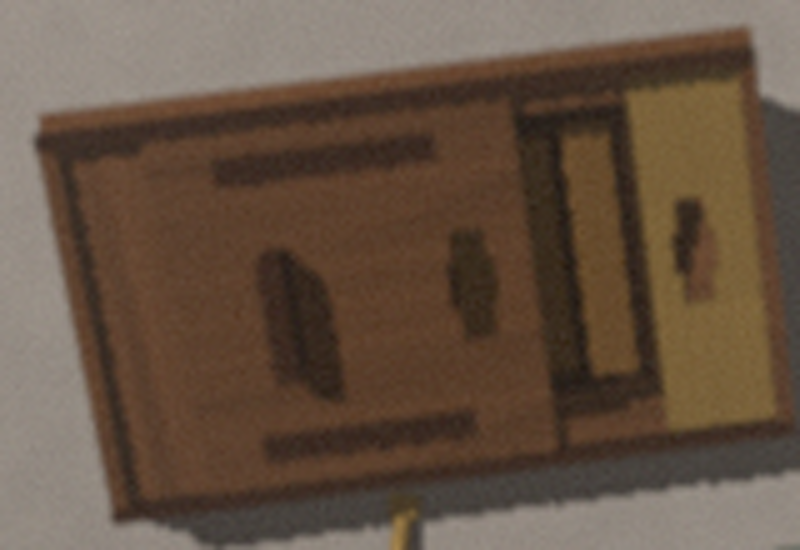

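View pics/c2.png

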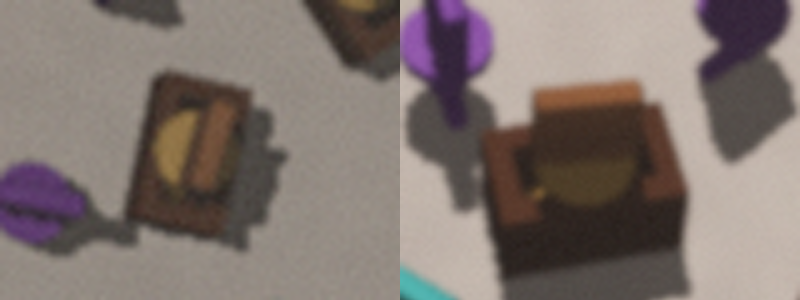

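The crops show a flat teak wing on a brass collar, with its top centre at top-view pixel (402,264), so the choice stands. The keeper slot is at (308.8,220), the lid slot at (264.6,227) and the pull top near (226,234).

```bash
cat > h.py <<'E'
import numpy as np,cv2
from station import *
from scipy.spatial.transform import Rotation as Ro
def ray(cam,u,v,z,obs=None):
    c=get_calibration(cam);K=c['camera_matrix']
    d=np.linalg.solve(K,[u,v,1.])
    if cam=='wrist':
        M=c['mount'];R=obs['eef_rot'];d=R@M[:3,:3]@d;o=obs['position']+R@M[:3,3]
    else: d=c['R'].T@d;o=-c['R'].T@c['t']
    return o+d*(z-o[2])/d[2]
def plane(cam,u,v,p,n,obs=None):
    a=ray(cam,u,v,0,obs);b=ray(cam,u,v,1,obs)
    return a+(b-a)*(n@(p-a))/(n@(b-a))
def delta(o,P,R):  # normalised row totals to pose P,R
    d=o['eef_rot'].T@(np.array(P)-o['position'])
    r=Ro.from_matrix(o['eef_rot'].T@R).as_rotvec()
    return np.round(d/.25,4),np.round(r/2/np.pi,4)
def proj(cam,X,obs=None):
    c=get_calibration(cam)
    if cam=='wrist':
        T=np.eye(4);T[:3,:3]=obs['eef_rot'];T[:3,3]=obs['position'];T=np.linalg.inv(T@c['mount']);p=T[:3,:3]@X+T[:3,3]
    else:p=c['R']@X+c['t']
    p=c['camera_matrix']@p;return p[:2]/p[2]
E
python3 - <<'E'
from h import *
C=lambda u,v:(170+u/5,170+v/5)
for nm,(u,v),z in [('backL',(37,118),.162),('backR',(752,30),.162),('lowL',(115,520),.065),('lowR',(795,430),.065),
  ('keep',(694,250),.105),('lidslot',(473,285),.113),('pulltop',(283,325),.135),('pulltopA',(270,250),.15),('pulltopB',(300,390),.13)]:
    print(nm,ray('top',*C(u,v),z).round(4))
W=lambda u,v:(360+u/5,235+v/5)
for nm,(u,v) in [('w1',(225,98)),('w2',(200,192)),('wc',(212,145))]: print(nm,ray('top',*W(u,v),.099).round(4))
for nm,(u,v) in [('r1',(165,72)),('r2',(130,215)),('r3',(250,92)),('r4',(220,237))]: print(nm,ray('top',*W(u,v),.046).round(4))
for u,v in [(348,366),(347,346)]: print(ray('side',u,v,.099))
E
```

```text
backL [0.652  0.3388 0.162 ]
backR [ 0.6977 -0.045   0.162 ]
lowL [0.442  0.3162 0.065 ]
lowR [ 0.4891 -0.0699  0.065 ]
keep [ 0.5871 -0.0128  0.105 ]
lidslot [0.5671 0.1099 0.113 ]
pulltop [0.5426 0.2107 0.135 ]
pulltopA [0.5813 0.2156 0.15  ]
pulltopB [0.5076 0.2019 0.13  ]
w1 [ 0.4876 -0.2807  0.099 ]
w2 [ 0.4353 -0.2647  0.099 ]
wc [ 0.4614 -0.2724  0.099 ]
r1 [ 0.5082 -0.2581  0.046 ]
r2 [ 0.4253 -0.2348  0.046 ]
r3 [ 0.496  -0.3074  0.046 ]
r4 [ 0.412  -0.2866  0.046 ]
[ 0.44329055 -0.31638787  0.099     ]
[ 0.46106337 -0.27879282  0.099     ]
```

```bash
cat >> h.py <<'E'
def KF(yaw):
    c,s=np.cos(yaw),np.sin(yaw);a=np.radians(25);C,S=np.cos(a),np.sin(a)
    return np.array([[C*c,-s,-S*c],[C*s,c,-S*s],[S,0,C]])
YAW=np.radians(6.9);RK=KF(YAW);RT=RK@np.diag([-1,1,-1])
E
python3 - <<'E'
from h import *
p=np.array([.548,.213,.1266]);o=get_obs()
print(delta(o,p+.10*RK[:,2],RT)); print(delta(o,p+.15*RK[:,2],RT))
E
```

```text
(array([-1.7638, -0.9034,  0.0551]), array([-0.0128, -0.0687, -0.057 ]))
(array([-1.6848, -0.9337, -0.1261]), array([-0.0128, -0.0687, -0.057 ]))
```

```bash
python3 -m creep '[-0.17,-0.093,-0.0126,0,0,0,1,-0.17,-0.093,-0.0126,0,0,0,1,-0.17,-0.093,-0.0126,0,0,0,1,-0.17,-0.093,-0.0126,0,0,0,1,-0.17,-0.093,-0.0126,0,0,0,1]'; python3 -m creep '[-0.17,-0.093,-0.0126,0,0,0,1,-0.17,-0.093,-0.0126,0,0,0,1,-0.17,-0.093,-0.0126,0,0,0,1,-0.17,-0.093,-0.0126,0,0,0,1,-0.155,-0.093,-0.0126,0,0,0,1]';  python3 -m creep '[0,0,0,-0.0032,-0.0172,-0.0142,1,0,0,0,-0.0032,-0.0172,-0.0142,1,0,0,0,-0.0032,-0.0172,-0.0142,1,0,0,0,-0.0032,-0.0172,-0.0142,1,0,0,0,0,0,0,1]'
python3 - <<'E'
from h import *
p=np.array([.548,.213,.1266]);o=get_obs();print(o['clock'],o['position'],delta(o,p+.15*RK[:,2],RT))
cv2.imwrite("pics/w1.png",snapshot('wrist')[:,:,::-1])
E
```

```text
clock: 0.78
position: [0.3118, 0.3684, 0.2471]
eef_rot: [[-0.97, 0.241, -0.0], [0.241, 0.97, -0.0], [0.0, -0.0, -1.0]]
wrist_force: [0.7, -0.1, 0.7]
width: 0.0859
gripper_force: 0.0
clock: 1.4
position: [0.4864, 0.2051, 0.2627]
eef_rot: [[-0.97, 0.242, -0.001], [0.242, 0.97, -0.0], [0.0, -0.0, -1.0]]
wrist_force: [1.1, 0.5, 0.4]
width: 0.0853
gripper_force: 0.0
clock: 2.02
position: [0.4842, 0.2062, 0.2625]
eef_rot: [[-0.9, -0.118, 0.419], [-0.107, 0.993, 0.051], [-0.422, 0.001, -0.907]]
wrist_force: [-0.2, 0.1, 0.1]
width: 0.0855
gripper_force: 0.0
2.025 [0.48416481 0.20624177 0.26247133] (array([-0.003 , -0.0038,  0.0011]), array([ 0.0001, -0.0002, -0.0004]))
```

View pics/w1.png

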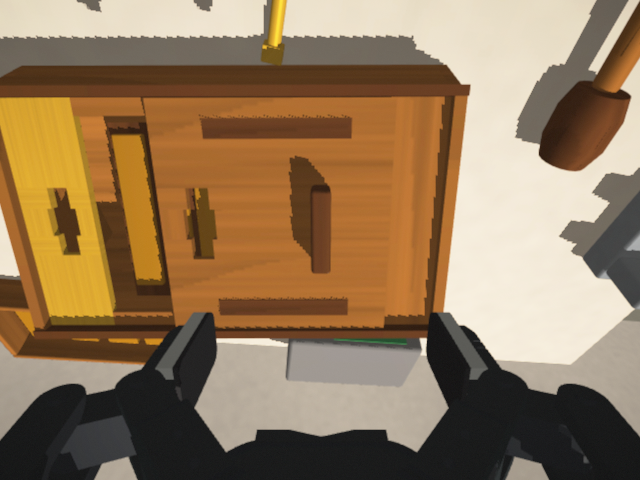

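The wrist view shows the pull top centre at (321,229), its ends at (320,186) and (320,272). The lid slot is at about (201,223) and the keeper slot at about (64,222).

```bash
python3 - <<'E'
from h import *
o=get_obs()
def tri(a,b):
    P=[];D=[]
    for cam,uv in (('wrist',a),('top',b)):
        x=ray(cam,*uv,0.,o);y=ray(cam,*uv,.2,o);d=(y-x)/np.linalg.norm(y-x);P.append(x);D.append(np.eye(3)-np.outer(d,d))
    X=np.linalg.solve(sum(D),sum(M@x for M,x in zip(D,P)));return X.round(4),[np.linalg.norm(M@(X-x)).round(4) for M,x in zip(D,P)]
print('keep',tri((64,222),(308.8,220)));print('lid',tri((201,223),(264.6,227)))
for h in (.100,.103,.106,.109):
    k=np.array([.5871,-.0128,h]);n=RK[:,2]
    f=lambda u,v,dz:RK.T@(plane('wrist',u,v,k+n*dz,n,o)-k)
    print(h,[ (f(*q)*1e3).round(1) for q in ((64,222,0),(201,223,.009),(321,229,.039),(320,186,.039),(320,272,.039),(62,188,0),(70,255,0))])
E
```

```text
keep (array([ 0.5874, -0.0122,  0.1069]), [np.float64(0.0009), np.float64(0.0009)])
lid (array([0.5674, 0.1108, 0.1151]), [np.float64(0.0013), np.float64(0.0013)])
0.1 [array([ 5.5, -3.2,  0. ]), array([  4.6, 123.9,   9. ]), array([  2. , 229.7,  39. ]), array([-32.5, 229.1,  39. ]), array([ 39.2, 228.7,  39. ]), array([-25.3,   1.9,   0. ]), array([37.3, -4.6, -0. ])]
0.103 [array([ 3.5, -1.2,  0. ]), array([  2.6, 124.8,   9. ]), array([ -0. , 229.7,  39. ]), array([-34.2, 229.1,  39. ]), array([ 36.8, 228.7,  39. ]), array([-27.1,   3.8,   0. ]), array([35.1, -2.7,  0. ])]
0.106 [array([ 1.6,  0.7, -0. ]), array([  0.6, 125.7,   9. ]), array([ -2.1, 229.7,  39. ]), array([-35.9, 229.1,  39. ]), array([ 34.4, 228.7,  39. ]), array([-28.8,   5.8,   0. ]), array([32.8, -0.7, -0. ])]
0.109 [array([-0.4,  2.7, -0. ]), array([ -1.4, 126.6,   9. ]), array([ -4.1, 229.7,  39. ]), array([-37.6, 229.1,  39. ]), array([ 32. , 228.7,  39. ]), array([-30.5,   7.7,   0. ]), array([30.6,  1.3,  0. ])]
```

```bash
cat >> h.py <<'E'
K0=np.array([.5874,-.0122,.1065])
kp=lambda *a:K0+RK@np.array(a)
tk=lambda P:(RK.T@(np.array(P)-K0)*1e3).round(1)
E
python3 - <<'E'
from h import *
o=get_obs();print(tk(o['position']),delta(o,kp(0,.2297,.014),RT))
E
```

```text
[ -2.2 229.2 173.5] (array([-0.0095,  0.0019,  0.6382]), array([ 0.    , -0.0002, -0.0006]))
```

```bash
python3 -m creep '[-0.0095,0.002,0.16,0,0,0,1,0,0,0.16,0,0,0,1,0,0,0.16,0,0,0,1,0,0,0.1,0,0,0,1,0,0,0.058,0,0,0,1]'; python3 -m creep '[0,0,0,0,0,0,0,0,0,0,0,0,0,0,0,0,0,0,0,0,0,0,0,0,0,0,0,0,0,0,0,0,0,0,0]'
python3 - <<'E'
from h import *
o=get_obs();print(tk(o['position']),o['wrist_force'])
E
```

```text
clock: 2.7
position: [0.5554, 0.2153, 0.1178]
eef_rot: [[-0.901, -0.117, 0.418], [-0.106, 0.993, 0.051], [-0.421, 0.001, -0.907]]
wrist_force: [0.3, -0.7, 1.2]
width: 0.0851
gripper_force: 0.0
clock: 3.32
position: [0.5545, 0.2154, 0.1203]
eef_rot: [[-0.899, -0.119, 0.422], [-0.107, 0.993, 0.051], [-0.425, 0.001, -0.905]]
wrist_force: [-4.1, -0.3, 6.2]
width: 0.0149
gripper_force: 59.1
[  1.1 229.9  14.8] [-4.06982317 -0.2509168   6.22948018]
```

```bash
python3 -m creep '[0,-0.05,-0.006,0,0,0,0,0,-0.1,0,0,0,0,0,0,-0.12,0,0,0,0,0,0,-0.12,0,0,0,0,0,0,-0.09,0,0,0,0,0]'; python3 -m creep '[0,-0.02,0,0,0,0,0,0,-0.008,0,0,0,0,0]'; python3 -m creep '[0,-0.008,0,0,0,0,0,0,0,0,0,0,0,0]'
python3 - <<'E'
from h import *
o=get_obs();print(tk(o['position']),o['wrist_force'])
E
```

```text
clock: 3.95
position: [0.569, 0.0952, 0.1204]
eef_rot: [[-0.899, -0.118, 0.422], [-0.107, 0.993, 0.051], [-0.425, 0.001, -0.905]]
wrist_force: [11.3, 4.4, -10.9]
width: 0.0148
gripper_force: 60.5
clock: 4.2
position: [0.5696, 0.0904, 0.1204]
eef_rot: [[-0.899, -0.119, 0.421], [-0.106, 0.993, 0.054], [-0.424, 0.004, -0.905]]
wrist_force: [10.9, 22.1, -9.2]
width: 0.015
gripper_force: 60.7
clock: 4.45
position: [0.5696, 0.0904, 0.1204]
eef_rot: [[-0.899, -0.12, 0.421], [-0.107, 0.993, 0.056], [-0.424, 0.006, -0.905]]
wrist_force: [12.0, 25.9, -9.7]
width: 0.0146
gripper_force: 60.7
[  1.  104.   14.9] [12.01095885 25.94681358 -9.65904658]
```

```bash
python3 -m creep '[0,0.014,0.004,0,0,0,0,0,0,0,0,0,0,1,0,0,0,0,0,0,1,0,0,0,0,0,0,1,0,0,-0.04,0,0,0,1]'; python3 -m creep '[0,0,-0.16,0,0,0,1,0,0,-0.16,0,0,0,1,0,-0.14,-0.16,0,0,0,1,0,-0.2,-0.05,0,0,0,1,0,-0.08,0,0,0,0,1]'
python3 -m creep '[0,0,0,0,0,0,1]'
python3 - <<'E'
from h import *
o=get_obs();print(o['clock'],tk(o['position']))
im=snapshot('wrist')[:,:,::-1];print(proj('wrist',kp(0,-.001,.009),o))
cv2.imwrite("pics/w2.png",im)
E
```

```text
clock: 5.08
position: [0.5647, 0.09, 0.1285]
eef_rot: [[-0.9, -0.119, 0.419], [-0.107, 0.993, 0.051], [-0.422, 0.001, -0.906]]
wrist_force: [-0.1, -0.4, -0.1]
width: 0.0846
gripper_force: 0.0
clock: 5.7
position: [0.5217, -0.023, 0.2506]
eef_rot: [[-0.898, -0.117, 0.423], [-0.106, 0.993, 0.049], [-0.426, -0.001, -0.905]]
wrist_force: [0.1, 1.3, -0.5]
width: 0.0853
gripper_force: 0.0
clock: 5.82
position: [0.5217, -0.022, 0.2492]
eef_rot: [[-0.9, -0.116, 0.421], [-0.105, 0.993, 0.05], [-0.424, 0.001, -0.906]]
wrist_force: [-1.1, -0.3, -0.4]
width: 0.0852
gripper_force: 0.0
5.825 [ 1.000e-01 -1.900e+00  1.574e+02]
[322.31842751 224.39906912]
```

View pics/w2.png

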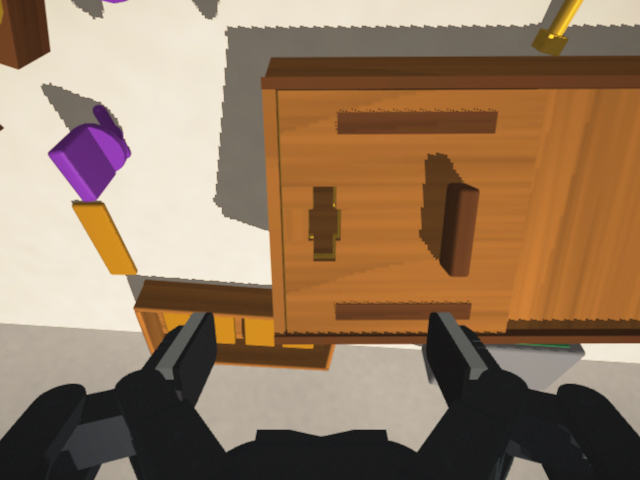

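The lid is shut. Its slot shows at (324,223.5), against a predicted (322.3,224.4), so it agrees to about 1.5 mm. Next, above the toggle.

```bash
cat >> h.py <<'E'
def RD(deg): # tool down, tool x = -toggle x (heading deg)
    c,s=np.cos(np.radians(deg)),np.sin(np.radians(deg))
    return np.array([[-c,-s,0],[-s,c,0],[0,0,-1.]])
E
python3 - <<'E'
from h import *
o=get_obs();print(o['joints'].round(2) if hasattr(o['joints'],'round') else o['joints'])
print(delta(o,[.461,-.272,.21],RD(-15.5)))
print(Ro.from_matrix(o['eef_rot'].T@RD(-15.5)).as_rotvec(degrees=True))
print(ray('top',367,275,.05),ray('top',432,230,.09))
E
```

```text
[-0.37  0.15  1.65  0.24  0.97 -2.16]
(array([ 0.39  , -0.9687, -0.012 ]), array([0.0137, 0.0687, 0.0608]))
[ 4.93445746 24.72589164 21.87960778]
[ 0.43433701 -0.17944097  0.05      ] [ 0.55774019 -0.36247087  0.09      ]
```

```bash
python3 -m creep '[0.078,-0.194,-0.0024,0,0,0,1,0.078,-0.194,-0.0024,0,0,0,1,0.078,-0.194,-0.0024,0,0,0,1,0.078,-0.194,-0.0024,0,0,0,1,0.078,-0.194,-0.0024,0,0,0,1]'; python3 -m creep '[0,0,0,0.0034,0.0172,0.0152,0.6,0,0,0,0.0034,0.0172,0.0152,0.6,0,0,0,0.0034,0.0172,0.0152,0.6,0,0,0,0.0034,0.0172,0.0152,0.6,0,0,0,0,0,0,0.6]'
python3 - <<'E'
from h import *
o=get_obs();print(o['clock'],np.round(o['joints'],2),delta(o,[.461,-.272,.21],RD(-15.5)))
im=snapshot('wrist')[:,:,::-1];print(proj('wrist',np.array([.461,-.272,.099]),o))
cv2.imwrite("pics/w3.png",im)
E
```

```text
clock: 6.5
position: [0.4615, -0.2725, 0.2097]
eef_rot: [[-0.899, -0.12, 0.42], [-0.108, 0.993, 0.052], [-0.423, 0.001, -0.906]]
wrist_force: [0.9, 0.0, 0.3]
width: 0.0855
gripper_force: 0.0
clock: 7.12
position: [0.463, -0.271, 0.2095]
eef_rot: [[-0.965, 0.263, -0.001], [0.263, 0.965, 0.001], [0.001, 0.001, -1.0]]
wrist_force: [-0.3, 0.8, 0.1]
width: 0.0516
gripper_force: 0.0
7.125 [-0.75  0.37  1.37  0.    1.4  -2.06] (array([ 0.0067, -0.0059, -0.0022]), array([ 0.0001, -0.0001,  0.0008]))
[318.80921423 236.78452491]
```

View pics/w3.png

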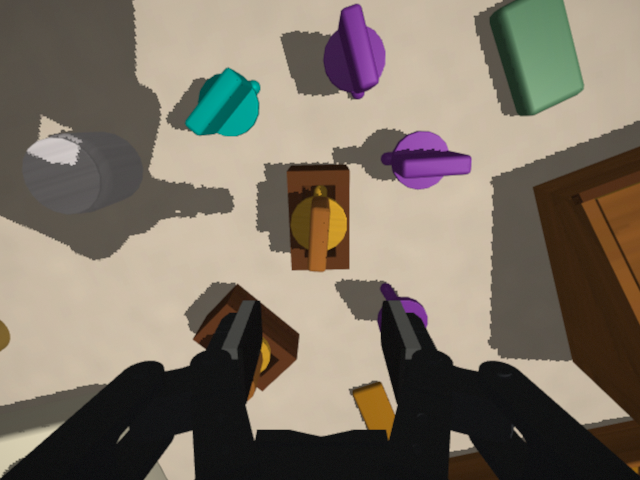

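The wing top runs from (320,197) to (317,271), with its centre at about (318.5,234). The rest is square to the picture, so the heading is good. The plug's rest, at (255,350), stays clear.

```bash
python3 - <<'E'
from h import *
o=get_obs()
for uv in ((318.5,234),(320,197),(317,271)): print(ray('wrist',*uv,.099,o))
for uv in ((288,168),(349,168),(292,270),(349,270)): print(ray('wrist',*uv,.046,o))
c=ray('wrist',318.5,234,.099,o)
print(delta(o,[c[0],c[1],.06],RD(-15.5)))
E
```

```text
[ 0.4584005  -0.27169172  0.099     ]
[ 0.43269904 -0.26354158  0.099     ]
[ 0.48584504 -0.28039462  0.099     ]
[ 0.41245281 -0.28536243  0.046     ]
[ 0.42565928 -0.23694189  0.046     ]
[ 0.50004614 -0.30814114  0.046     ]
[ 0.51356261 -0.25867445  0.046     ]
(array([ 0.0148, -0.0072,  0.5977]), array([0.0002, 0.    , 0.0008]))
```

```bash
python3 -m creep '[0.0085,-0.0065,0.15,0,0,0,0.6,0,0,0.15,0,0,0,0.6,0,0,0.15,0,0,0,0.6,0,0,0.1,0,0,0,0.6,0,0,0.048,0,0,0,0.6]'; python3 -m creep '[0,0,0,0,0,0,0,0,0,0,0,0,0,0,0,0,0,0,0,0,0,0,0,0,0,0,0,0]'
python3 - <<'E'
from h import *
o=get_obs();print(o['position'],o['wrist_force'],o['moment'],o['eef_rot'])
E
```

```text
clock: 7.8
position: [0.4585, -0.2725, 0.0594]
eef_rot: [[-0.964, 0.265, -0.001], [0.265, 0.964, 0.002], [0.001, 0.002, -1.0]]
wrist_force: [0.1, -0.3, 0.9]
width: 0.0511
gripper_force: 0.0
clock: 8.3
position: [0.4596, -0.2735, 0.0614]
eef_rot: [[-0.964, 0.266, 0.001], [0.266, 0.964, -0.001], [-0.001, -0.001, -1.0]]
wrist_force: [-1.0, 0.5, 6.6]
width: 0.0132
gripper_force: 59.1
[ 0.45955301 -0.27352454  0.06143471] [-1.04389312  0.48831664  6.55329629] [0.13422427 0.09212161 0.07264902] [[-9.64020809e-01  2.65824957e-01  9.85824459e-04]
 [ 2.65824089e-01  9.64021105e-01 -9.28684174e-04]
 [-1.19722302e-03 -6.33214981e-04 -9.99999083e-01]]
```

```bash
python3 -m creep '[0,0,-0.08,0,0,0,0,0,0,-0.12,0,0,0,0,0,0,-0.15,0,0,0,0,0,0,-0.15,0,0,0,0,0,0,-0.15,0,0,0,0]'; 
python3 - <<'E'
from h import *
o=get_obs();print(np.round(o['joints'],2),o['wrist_force'],delta(o,kp(-.0005,.0,.104),RT))
E
```

```text
clock: 8.93
position: [0.459, -0.273, 0.2241]
eef_rot: [[-0.964, 0.266, -0.001], [0.266, 0.964, 0.001], [0.001, 0.001, -1.0]]
wrist_force: [-0.0, -0.0, -2.0]
width: 0.0133
gripper_force: 58.3
[-0.76  0.36  1.35  0.    1.43 -2.06] [-0.01393402 -0.04232302 -1.96086617] (array([-0.0537,  1.0745,  0.0946]), array([-0.0134, -0.0687, -0.061 ]))
```

```bash
python3 -m creep '[-0.009,0.18,0,0,0,0,0,-0.009,0.18,0,0,0,0,0,-0.009,0.18,0,0,0,0,0,-0.009,0.18,0,0,0,0,0,-0.009,0.18,0.03,0,0,0,0]';python3 -m creep '[-0.009,0.17,0.03,-0.0027,-0.0137,-0.0122,0,0,0,0,-0.0027,-0.0137,-0.0122,0,0,0,0,-0.0027,-0.0137,-0.0122,0,0,0,0,-0.0027,-0.0137,-0.0122,0,0,0,0,-0.0027,-0.0137,-0.0122,0]'; python3 -m creep '[0,0,0,0,0,0,0]'
python3 - <<'E'
from h import *
o=get_obs();print(o['clock'],np.round(o['joints'],2),tk(o['position']),delta(o,kp(-.0005,0,.104),RT))
im=snapshot('wrist')[:,:,::-1];s=snapshot('side')[:,:,::-1]
print('slot',proj('wrist',kp(-.0005,0,.009),o),'axis bar',[proj('wrist',o['position']+o['eef_rot']@np.array([x,0,.0434]),o).round(1) for x in(-.028,0,.028)])
cv2.imwrite("pics/s4.png",s);cv2.imwrite("pics/w4.png",np.hstack([cv2.resize(im[60:360,180:460],(560,600)),cv2.resize(s[120:300,270:342],(240,600))]))
E
```

```text
clock: 9.55
position: [0.5302, -0.0579, 0.2158]
eef_rot: [[-0.964, 0.266, 0.0], [0.266, 0.964, 0.0], [-0.0, 0.0, -1.0]]
wrist_force: [0.3, 0.1, -1.8]
width: 0.0133
gripper_force: 58.7
clock: 10.18
position: [0.543, -0.0187, 0.208]
eef_rot: [[-0.899, -0.123, 0.421], [-0.111, 0.992, 0.052], [-0.424, -0.0, -0.906]]
wrist_force: [0.1, 0.6, -1.8]
width: 0.013
gripper_force: 59.1
clock: 10.3
position: [0.5422, -0.019, 0.2076]
eef_rot: [[-0.901, -0.119, 0.417], [-0.107, 0.993, 0.051], [-0.42, 0.001, -0.908]]
wrist_force: [0.3, -1.2, -1.9]
width: 0.0134
gripper_force: 59.1
10.3 [-0.35  0.23  1.67  0.25  0.86 -2.16] [  1.3  -1.3 110.9] (array([0.0073, 0.0054, 0.0276]), array([ 0.0001, -0.0005, -0.0003]))
slot [322.94406081 240.22623399] axis bar [array([321.2, 320.4]), array([321.1, 275.3]), array([321.1, 226.2])]
```

View pics/w4.png

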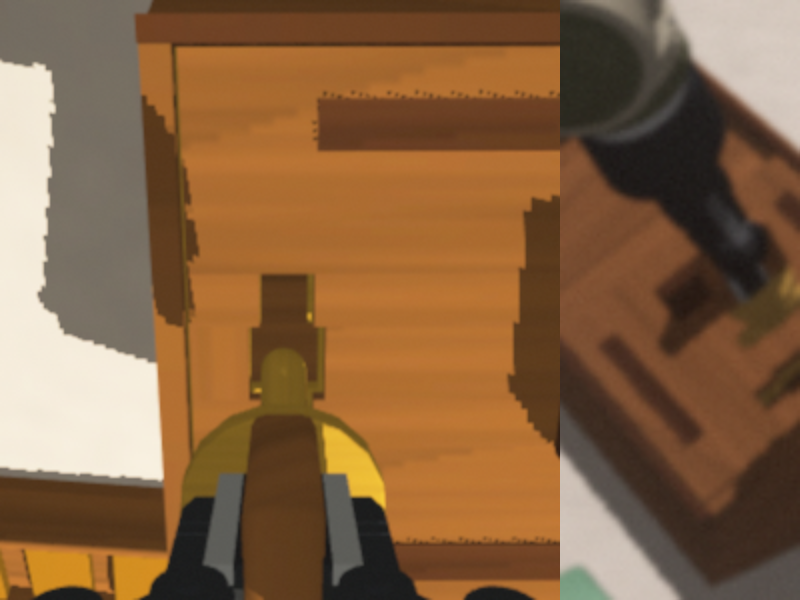

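The wrist crop shows the bar tip silhouette at (323,233.5) and its middle line at u=323. The slot's narrow end edge is at (323.5,197) and the edge of its wide part is at v=223.5.

```bash
python3 - <<'E'
from h import *
o=get_obs();n=RK[:,2]
for uv in ((323.5,197),(323.8,223.5),(305,241),(342.5,241)): print(tk(plane('wrist',*uv,kp(0,0,.009),n,o)))
T=lambda a:proj('wrist',o['position']+o['eef_rot']@np.array(a),o).round(1)
for off in (-.003,0.,.003): print(off,T([.028+off,0,.0494]),T([.028+off,.001,.0434]),T([.028+off,0,.0374]), 'collar front',T([.024+off,0,.0154]))
E
```

```text
[-29.7   0.1   9. ]
[-11.3   0.3   9. ]
[  1.4 -12.8   9. ]
[ 1.4 13.4  9. ]
-0.003 [321.1 228.6] [323.  231.7] [321.1 235. ] collar front [321.1 257.2]
0.0 [321.1 223.2] [323.  226.2] [321.1 229.4] collar front [321.1 251.1]
0.003 [321.1 217.8] [323.  220.7] [321.1 223.7] collar front [321.1 244.9]
```

```bash
python3 - <<'E'
from h import *
o=get_obs();im=snapshot('wrist');cv2.imwrite('pics/w5.png',im[:,:,::-1])
print(o['clock'],tk(o['position']),(RK.T@o['eef_rot']).round(3).tolist())
g=im.astype(int)
print('col u=323'); print([(v,*g[v,323]) for v in range(190,275,1)])
w=cv2.imread('pics/w2.png')[:,:,::-1].astype(int);print('w2 col 324',[(v,w[v,324].sum()) for v in list(range(180,192))+list(range(254,268))])
E
```

```text
10.4 [  2.6  -1.6 110.9] [[-1.0, 0.002, -0.002], [0.002, 1.0, 0.0], [0.002, 0.0, -1.0]]
col u=323
[(190, np.int64(167), np.int64(105), np.int64(50)), (191, np.int64(164), np.int64(103), np.int64(48)), (192, np.int64(161), np.int64(103), np.int64(45)), (193, np.int64(162), np.int64(103), np.int64(46)), (194, np.int64(136), np.int64(87), np.int64(39)), (195, np.int64(88), np.int64(56), np.int64(27)), (196, np.int64(75), np.int64(49), np.int64(25)), (197, np.int64(75), np.int64(49), np.int64(23)), (198, np.int64(78), np.int64(52), np.int64(27)), (199, np.int64(84), np.int64(55), np.int64(28)), (200, np.int64(87), np.int64(57), np.int64(30)), (201, np.int64(88), np.int64(57), np.int64(29)), (202, np.int64(88), np.int64(55), np.int64(27)), (203, np.int64(90), np.int64(57), np.int64(29)), (204, np.int64(93), np.int64(61), np.int64(31)), (205, np.int64(91), np.int64(58), np.int64(30)), (206, np.int64(90), np.int64(58), np.int64(29)), (207, np.int64(91), np.int64(58), np.int64(29)), (208, np.int64(91), np.int64(59), np.int64(28)), (209, np.int64(92), np.int64(60), np.int64(29)), (210, np.int
[... 3089 characters left out ...]
2), np.int64(25)), (273, np.int64(78), np.int64(51), np.int64(26)), (274, np.int64(77), np.int64(51), np.int64(25))]
w2 col 324 [(180, np.int64(327)), (181, np.int64(327)), (182, np.int64(321)), (183, np.int64(313)), (184, np.int64(310)), (185, np.int64(308)), (186, np.int64(251)), (187, np.int64(158)), (188, np.int64(157)), (189, np.int64(153)), (190, np.int64(146)), (191, np.int64(149)), (254, np.int64(209)), (255, np.int64(214)), (256, np.int64(222)), (257, np.int64(219)), (258, np.int64(190)), (259, np.int64(161)), (260, np.int64(170)), (261, np.int64(270)), (262, np.int64(339)), (263, np.int64(340)), (264, np.int64(334)), (265, np.int64(333)), (266, np.int64(330)), (267, np.int64(331))]
```

```bash
python3 - <<'E'
from h import *
from scipy.optimize import least_squares
ob=get_obs();print(ob['clock'],tk(ob['position']))
T=lambda a,o:proj('wrist',o['position']+o['eef_rot']@np.array(a),o)
f=lambda p:[T([.028+p[0],.001,.0494+p[1]],ob)[1]-233.5,T([.024+p[0],.001,.0154+p[1]],ob)[1]-261.5,T([.025+p[0],.001,.0074+p[1]],ob)[1]-266.8]
r=least_squares(f,[0,0],x_scale=1e-3);print('off x,z mm',r.x*1e3,r.fun)
g=lambda p:[f([p[0],0])[i] for i in range(3)];r=least_squares(g,[0.],x_scale=1e-3);print(r.x*1e3,r.fun)
for cz in (.007,.009,.011): print(tk(plane('wrist',323.5,194.3,kp(0,0,cz),RK[:,2],ob)))
w=cv2.imread('pics/w5.png').astype(int).sum(2)
print('slot row 205',[(u,w[205,u]) for u in range(306,342)])
print('bar row 245',[(u,w[245,u]) for u in range(304,342)])
E
```

```text
10.45 [  2.9  -1.5 110.8]
off x,z mm [-7.14169783  4.61062505] [-0.08327659  0.53991846 -0.44794132]
[-5.44135128] [-0.64326852  0.70659099 -0.14206059]
[-30.9   0.2   7. ]
[-31.3   0.2   9. ]
[-31.6   0.2  11. ]
slot row 205 [(306, np.int64(348)), (307, np.int64(348)), (308, np.int64(350)), (309, np.int64(351)), (310, np.int64(306)), (311, np.int64(202)), (312, np.int64(176)), (313, np.int64(176)), (314, np.int64(182)), (315, np.int64(181)), (316, np.int64(180)), (317, np.int64(178)), (318, np.int64(173)), (319, np.int64(174)), (320, np.int64(175)), (321, np.int64(174)), (322, np.int64(181)), (323, np.int64(179)), (324, np.int64(180)), (325, np.int64(176)), (326, np.int64(177)), (327, np.int64(176)), (328, np.int64(181)), (329, np.int64(177)), (330, np.int64(175)), (331, np.int64(177)), (332, np.int64(178)), (333, np.int64(182)), (334, np.int64(218)), (335, np.int64(235)), (336, np.int64(229)), (337, np.int64(257)), (338, np.int64(331)), (339, np.int64(355)), (340, np.int64(357)), (341, np.int64(359))]
bar row 245 [(304, np.int64(328)), (305, np.int64(263)), (306, np.int64(178)), (307, np.int64(169)), (308, np.int64(170)), (309, np.int64(170)), (310, np.int64(188)), (311, np.int64(221)), (312, np.int64(228)), (313, np.int64(229)), (314, np.int64(231)), (315, np.int64(244)), (316, np.int64(247)), (317, np.int64(245)), (318, np.int64(245)), (319, np.int64(248)), (320, np.int64(252)), (321, np.int64(261)), (322, np.int64(266)), (323, np.int64(252)), (324, np.int64(239)), (325, np.int64(230)), (326, np.int64(234)), (327, np.int64(237)), (328, np.int64(237)), (329, np.int64(230)), (330, np.int64(231)), (331, np.int64(229)), (332, np.int64(238)), (333, np.int64(229)), (334, np.int64(167)), (335, np.int64(170)), (336, np.int64(174)), (337, np.int64(171)), (338, np.int64(175)), (339, np.int64(215)), (340, np.int64(242)), (341, np.int64(231))]
```

```bash
python3 -m creep '[0.015,0.0032,0.05,0,0,0,0,0.015,0.0032,0.05,0,0,0,0,0,0,0.03,0,0,0,0,0,0,0,0,0,0,0,0,0,0,0,0,0,0]'
python3 - <<'E'
from h import *
o=get_obs();im=snapshot('wrist');cv2.imwrite('pics/w6.png',im[:,:,::-1])
print(o['clock'],tk(o['position']))
s=snapshot('side');cv2.imwrite('pics/s6.png',s[:,:,::-1])
a=cv2.resize(im[150:300,250:400,::-1],(600,600),interpolation=cv2.INTER_CUBIC)
cv2.imwrite('pics/v6.png',np.hstack([a,cv2.resize(s[185:245,325:345,::-1],(200,600),interpolation=cv2.INTER_CUBIC)]))
for k in (-.0325,0,.0325): print(proj('side',kp(k,0,.009)).round(1))
E
```

```text
clock: 11.08
position: [0.5502, -0.0166, 0.1755]
eef_rot: [[-0.9, -0.12, 0.419], [-0.109, 0.993, 0.051], [-0.422, 0.0, -0.907]]
wrist_force: [-0.5, 0.3, -2.4]
width: 0.0135
gripper_force: 59.1
11.075 [-4.8  0.1 78.3]
[329.1 240.4]
[340.4 230.9]
[351.6 221.6]
```

View pics/v6.png

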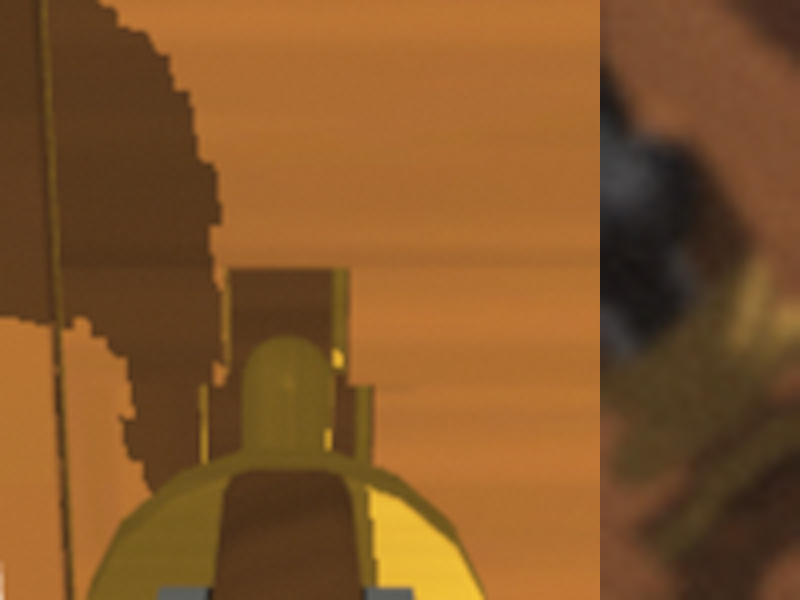

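The bar lies centred in the slot sideways (bar u=322.1, slot 321.6). The slot end edge is at v=217.5, the wide-part edge at 246.5 and the bar tip at 233.7.

```bash
python3 - <<'E'
from h import *
o=get_obs();print(tk(o['position']))
for uv in ((321.6,217.5),(321.6,246.5)): print(tk(plane('wrist',*uv,kp(0,0,.009),RK[:,2],o)))
# collar front edge: bottom outline at crop v 452 (lower rim), wing bottom 470
T=lambda a:proj('wrist',o['position']+o['eef_rot']@np.array(a),o)
for off in (-.007,-.0055,-.004): print(off,[T(a)[1].round(1) for a in ([.028+off,0,.0494],[.024+off,0,.0154],[.025+off,0,.0074])])
# side: toggle bar ends predicted
for off in(-.0055,0): print('side bar',[proj('side',o['position']+o['eef_rot']@np.array([x+off,0,.0434])).round(1) for x in(.028,0,-.028)])
E
```

```text
[-4.8  0.1 78.5]
[-30.9   0.4   9. ]
[-12.7   0.4   9. ]
-0.007 [np.float64(235.6), np.float64(265.4), np.float64(269.9)]
-0.0055 [np.float64(233.0), np.float64(262.3), np.float64(266.8)]
-0.004 [np.float64(230.3), np.float64(259.3), np.float64(263.6)]
side bar [array([326.8, 232.6]), array([336.7, 224.3]), array([346.6, 216.1])]
side bar [array([324.8, 234.2]), array([334.7, 225.9]), array([344.6, 217.7])]
```

```bash
python3 -m creep '[0,0,0.035,0,0,0,0,0,0,0.035,0,0,0,0,0,0,0.025,0,0,0,0,0,0,0.025,0,0,0,0]' | grep -E 'pos|force'; python3 -m creep '[0,0,0.03,0,0,0,0,0,0,0.03,0,0,0,0,0,0,0,0,0,0,0]' | grep -E 'pos|force'
python3 - <<'E'
from h import *
o=get_obs();print(tk(o['position']),RK.T@o['wrist_force'],o['moment'])
E
```

```text
position: [0.5628, -0.0149, 0.1475]
wrist_force: [-0.5, 0.1, -1.3]
gripper_force: 59.1
position: [0.5689, -0.0142, 0.1338]
wrist_force: [0.1, -0.5, -1.8]
gripper_force: 59.1
[-5.4  0.3 32.6] [-0.76097307 -0.52060926 -1.66104175] [-0.06101477  0.3912286   0.03702354]
```

```bash
python3 -m creep '[0,0,0.024,0,0,0,0,0,0,0,0,0,0,0]' | grep -E 'pos|force'; python3 -m creep '[0,0,0.01,0,0,0,0,0,0,0,0,0,0,0]' | grep -E 'pos|force'
python3 - <<'E'
from h import *
o=get_obs();print(tk(o['position']),RK.T@o['wrist_force'],o['moment'])
E
```

```text
position: [0.5714, -0.0139, 0.1287]
wrist_force: [0.8, 0.1, -2.0]
gripper_force: 59.1
position: [0.5724, -0.0138, 0.1267]
wrist_force: [-0.6, -0.1, -1.2]
gripper_force: 59.1
[-5.1  0.2 24.6] [-1.01086284 -0.02860271 -0.80454861] [-0.01242755  0.36459761  0.03641276]
```

```bash
python3 -m creep '[0,0,0.006,0,0,0,0,0,0,0,0,0,0,0]' | grep -E 'pos|force';  python3 -m creep '[0,0,0.006,0,0,0,0,0,0,0,0,0,0,0]' | grep -E 'pos|force'
python3 - <<'E'
from h import *
o=get_obs();print(o['clock'],tk(o['position']),RK.T@o['wrist_force'],o['moment'])
E
```

```text
position: [0.5731, -0.0137, 0.1253]
wrist_force: [1.0, 0.8, -1.8]
gripper_force: 59.1
position: [0.5734, -0.0137, 0.1248]
wrist_force: [-8.4, -0.7, 6.5]
gripper_force: 60.8
13.05 [-5.   0.2 22.5] [-4.87124415  0.33731792  9.43834556] [-0.11767989  0.74353385 -0.02719582]
```

```bash
python3 -m creep '[-0.0003,0.0034,-0.002,0,0,0.025,0,-0.0003,0.0034,0,0,0,0.025,0,-0.0003,0.0034,0,0,0,0.025,0,-0.0003,0.0034,0,0,0,0.025,0,-0.0003,0.0034,0,0,0,0.025,0]' | grep -E 'pos|force'
python3 - <<'E'
from h import *
o=get_obs();R=RK.T@o['eef_rot'];print(o['clock'],tk(o['position']),tk(o['position']+o['eef_rot']@[-.0055,0,0]),RK.T@o['wrist_force'],np.degrees(np.arctan2(R[1,0],R[0,0])),R[2,2])
E
```

```text
position: [0.575, -0.0098, 0.1257]
wrist_force: [0.2, 0.5, 0.2]
gripper_force: 59.4
13.675 [-2.8  3.8 22.5] [ 1.1 -0.1 22.5] [0.31702525 0.43708998 0.12625945] 134.69063176738808 -0.9999997821675355
```

Halfway round, with the axis still centred and forces small.

```bash
python3 -m creep '[-0.0003,0.0034,0,0,0,0.025,0,-0.0003,0.0034,0,0,0,0.025,0,-0.0003,0.0034,0,0,0,0.025,0,-0.0003,0.0034,0,0,0,0.025,0,-0.0003,0.0034,0,0,0,0.025,0]' | grep -E 'pos|force'; python3 -m creep '[0,0,0.003,0,0,0,0,0,0,0,0,0,0,0]' | grep -E 'pos|force'
python3 - <<'E'
from h import *
o=get_obs();R=RK.T@o['eef_rot'];print(o['clock'],tk(o['position']),tk(o['position']+o['eef_rot']@[-.0055,0,0]),RK.T@o['wrist_force'],np.degrees(np.arctan2(R[1,0],R[0,0])),R[2,2])
E
```

```text
position: [0.5782, -0.008, 0.1274]
wrist_force: [0.1, -0.9, 1.6]
gripper_force: 59.4
position: [0.5784, -0.0079, 0.1273]
wrist_force: [-6.3, -1.7, 9.2]
gripper_force: 61.0
14.55 [ 1.1  5.3 22.5] [ 1.1 -0.2 22.5] [-1.93412006 -0.95647964 11.07700476] 90.10090670061996 -0.9999993286934133
```

```bash
python3 -m creep '[0,0,-0.002,0,0,0,0.6,0,0,0,0,0,0,0.6,0,0,0,0,0,0,0.6,0,0,-0.02,0,0,0,0.6,0,0,-0.1,0,0,0,0.6]' | grep -E 'pos|force|width'; python3 -m creep '[0,0,-0.15,0,0,0,0.6,0,0,-0.15,0,0,0,0.6,0,0,-0.15,0,0,0,0.6,0,0,0,0,0,0,0.6,0,0,0,0,0,0,0.6]' | grep -E 'pos|force'
python3 - <<'E'
from h import *
o=get_obs();im=snapshot('wrist')[:,:,::-1];print(o['clock'],tk(o['position']))
t=snapshot('top')[:,:,::-1]
cv2.imwrite('pics/end.png',np.hstack([cv2.resize(im,(533,400)),cv2.resize(t[180:280,240:306],(264,400),interpolation=cv2.INTER_CUBIC)]))
E
```

```text
position: [0.5649, -0.0091, 0.1532]
wrist_force: [0.5, 0.7, 0.7]
width: 0.0509
gripper_force: 0.0
position: [0.518, -0.0149, 0.2551]
wrist_force: [-0.5, 0.3, -0.2]
gripper_force: 0.0
15.8 [1.00e-01 5.60e+00 1.64e+02]
```

View pics/end.png

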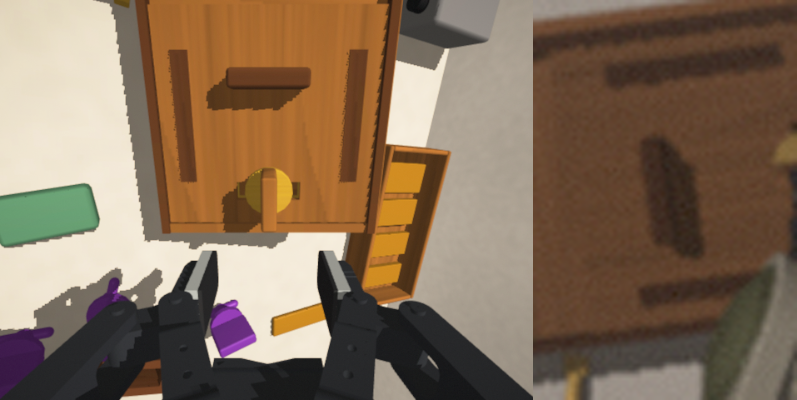

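The collar sits on the lid, centred over the slot at (268,190), with the wing turned across the slot. The gripper is clear and the lid is shut, so I hand the job in.

```bash
python3 -c "
from station import *
print(finish_job())"
```

```text
the job is handed in; nothing more can be done
None
```

I slid the lid shut, seated the toggle flush in its slot, turned it a quarter turn and let go, with no bystander touched; I handed the job in at about 16 s of the 67 s, and no verdict was returned.

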